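Find the loose shaker bolt and hold its cover open

TASK

The shaker rattles because one of the three bolts in its platform has worked loose: tap down firmly on their covers to find the bolt that sinks under the tap. Then lift that bolt's spring cover by its lever, at least 60 degrees open, and finish while still holding it there with the fingers, so that a colleague can get the hex key onto the bolt. Keep the covers of the two sound bolts shut, and do not knock over or shift the dishes and other things around.

Things in the scene. Friction and masses are not known exactly. Their poses are not given: they have to be found in the camera images.
- shaker: white benchtop orbital shaker, fixed, 350 x 350 x 85 mm under a 360 x 360 mm aluminium platform; origin under its centre on the table, x towards its rear, y to its left, z up. The platform's upper face is 113 mm above the table, with an 8 mm rim. Three bolts (bolt axes at x, y = -62, 105; -62, -105; 85, 0 mm in this frame) stand on it, each under a 48 mm round steel flip cover. From start to start the covers are turned by up to 0.45 rad on the platform
- top_front_left (a point): middle of the upper face of the front-left bolt's cover, on the bolt axis, 154.5 mm above the table with the bolt up: the place to tap. The cover is round, 48 mm across and 11 mm thick, on a 49 mm round collar. The frame turns with the cover; covers shut: x level towards the hinge, y along the hinge axis, z up
- lever_front_left (a point): middle of the rolled end of the front-left cover's lifting lever (with the bolt up and the cover shut 149 mm above the table, 36 mm above the platform): a steel cross-barrel 11 mm in diameter and 14 mm long in y (so it may be pinched across 14 mm along y), on a lever arm 10 mm wide and 5 mm thick that joins the cover's rim 24 mm behind. The frame turns with the cover as at its top; 48 mm from the bolt axis
- hinge_front_left (a point): middle of the front-left cover's hinge axis, which is the frame's y; 28 mm behind the bolt axis, 76 mm from the lever's barrel. 145.5 mm above the table with the bolt up (the barrel lies 3.5 mm higher); it sinks with the bolt
- bolt_front_left (a joint): how far (m) the front-left bolt with its collar and cover has sunk: 0 at the start. A sound bolt gives less than 1 mm; the loose one slides down 5 mm under a push of about 4 N and stays down (about 10 N pulls it up again). Until tapped all three look the same; which one is loose changes from start to start
- cover_front_left (a joint): opening angle (rad) of the front-left cover: 0 shut, stop at 1.4; the lever end swings up and over to the rear. A spring shuts it (about 1 N at the lever), it does not stay open by itself
- top_front_right (a point): middle of the upper face of the front-right bolt's cover, on the bolt axis, 154.5 mm above the table with the bolt up: the place to tap. The cover is round, 48 mm across and 11 mm thick, on a 49 mm round collar. The frame turns with the cover; covers shut: x level towards the hinge, y along the hinge axis, z up
- lever_front_right (a point): middle of the rolled end of the front-right cover's lifting lever (with the bolt up and the cover shut 149 mm above the table, 36 mm above the platform): a steel cross-barrel 11 mm in diameter and 14 mm long in y (so it may be pinched across 14 mm along y), on a lever arm 10 mm wide and 5 mm thick that joins the cover's rim 24 mm behind. The frame turns with the cover as at its top; 48 mm from the bolt axis
- hinge_front_right (a point): middle of the front-right cover's hinge axis, which is the frame's y; 28 mm behind the bolt axis, 76 mm from the lever's barrel. 145.5 mm above the table with the bolt up (the barrel lies 3.5 mm higher); it sinks with the bolt
- bolt_front_right (a joint): how far (m) the front-right bolt with its collar and cover has sunk: 0 at the start. A sound bolt gives less than 1 mm; the loose one slides down 5 mm under a push of about 4 N and stays down (about 10 N pulls it up again). Until tapped all three look the same; which one is loose changes from start to start
- cover_front_right (a joint): opening angle (rad) of the front-right cover: 0 shut, stop at 1.4; the lever end swings up and over to the rear. A spring shuts it (about 1 N at the lever), it does not stay open by itself
- top_rear (a point): middle of the upper face of the rear bolt's cover, on the bolt axis, 154.5 mm above the table with the bolt up: the place to tap. The cover is round, 48 mm across and 11 mm thick, on a 49 mm round collar. The frame turns with the cover; covers shut: x level towards the hinge, y along the hinge axis, z up
- lever_rear (a point): middle of the rolled end of the rear cover's lifting lever (with the bolt up and the cover shut 149 mm above the table, 36 mm above the platform): a steel cross-barrel 11 mm in diameter and 14 mm long in y (so it may be pinched across 14 mm along y), on a lever arm 10 mm wide and 5 mm thick that joins the cover's rim 24 mm behind. The frame turns with the cover as at its top; 48 mm from the bolt axis
- hinge_rear (a point): middle of the rear cover's hinge axis, which is the frame's y; 28 mm behind the bolt axis, 76 mm from the lever's barrel. 145.5 mm above the table with the bolt up (the barrel lies 3.5 mm higher); it sinks with the bolt
- bolt_rear (a joint): how far (m) the rear bolt with its collar and cover has sunk: 0 at the start. A sound bolt gives less than 1 mm; the loose one slides down 5 mm under a push of about 4 N and stays down (about 10 N pulls it up again). Until tapped all three look the same; which one is loose changes from start to start
- cover_rear (a joint): opening angle (rad) of the rear cover: 0 shut, stop at 1.4; the lever end swings up and over to the rear. A spring shuts it (about 1 N at the lever), it does not stay open by itself
- dish: petri dish, 90 mm across, 15 mm high, in the middle of the platform; loose, to be left alone; origin at the middle of its underside
- dishes_platform: stack of three petri dishes, 90 mm across, 45 mm high, on the platform's rear left; loose, to be left alone; origin at the middle of its underside
- pot: screw-top sample pot, 48 mm across, 56 mm high, on the platform's rear right; loose, to be left alone; origin at the middle of its underside
- dishes_table: stack of seven petri dishes, 90 mm across, 105 mm high, on the table to the left of the shaker; loose, to be left alone; origin at the middle of its underside
- hex_key: L-shaped hex key, 9 mm thick, legs 170 and 45 mm, lying on the table to the right of the shaker; loose, to be left alone; origin at the middle of its underside
- marker: marker pen, 135 mm long, lying on the table to the left of the shaker; loose, to be left alone; origin at the middle of its underside
- flask: stoppered conical flask, 64 mm across, 112 mm high, on the table to the right of the shaker; loose, to be left alone; origin at the middle of its underside
- bottle: capped bottle, 60 mm across, 130 mm high, on the table to the left of the shaker; loose, to be left alone; origin at the middle of its underside

How it is judged:
By the outcome, as a careful person would: the job done as asked, in the order asked, and still so for the second after the job is handed in, while the arm keeps its last pose, push and grip.
It also fails if it takes over 48 s, if anything falls off the work surface, if the arm or the gripper's body presses on something with over 40 N, if the wrist force passes 120 N, or if a joint passes its speed limit or range.

ROBOT

A 6-joint arm with a two-finger parallel gripper is mounted at the origin on the work surface. World frame = base frame: x ahead of the robot, y to its left, z up, the work surface at z = 0. Lengths are in m, angles in rad, forces in N, time in s.
With the tool pointing down it reaches from about 0.375 to 0.9 m from the base axis. Payload 3.1 kg.
Tool frame: the origin (TCP) lies on the centre line of the jaws, within the pads' length; the fingertips stand ahead of it and the grasp point (between the pads) lies 3 mm ahead of it (robot.tip_reach is the z of the fingertips in the tool frame, in m); z points along the fingers, y is the line along which they close (so a half turn about z gives the same grasp; the last joint's range is limited). The gripper opens to 87 mm and grips with 3 to 60 N. Pads are 19 mm wide; open, the fingers measure 117 mm over their backs; the gripper's body (75 mm by 190 mm) begins 51 mm behind the grasp point.
Start: joints at [-1.45, 0.527, 1.433, -0, 1.181, -0.178], TCP at [0.185, -0.597, 0.245] pointing down, gripper open.
Joint ranges: [-3.08, 3.08], [-0.75, 2.2], [0.22, 2.44], [-1.43, 4.57], [0, 2.65], [-2.85, 2.85]. Speed limits (rad/s): [2.79, 2.79, 3.14, 3.14, 3.14, 3.14].

INTERFACE

Orientations are given as a unit quaternion [x, y, z, w].
In Python, from rig import sensors, eyes, ticket, robot gives the robot as it stands.
- The arm moves only by the tool drive_tool, never from a script. Its argument "deltas" is a list that holds one entry, the list of rows, each a list of 6 numbers: the shift along the tool's x, y, z in mm, then the turn, a rotation vector about the tool's x, y, z in rad. A call has 1 to 8 rows; each row shifts and turns the commanded pose from where the row before left it, along the tool's axes as they then stand; what a row does not reach is not made up. A row lasts 1/12 s, in which the tool goes at most 41.7 mm and 7.16 degrees, less where a joint would pass 70% of its speed; a pose out of reach is approached as far as the arm can. A call is refused whole if a number of a shift passes 41.7 or a number of a turn 0.125, either way. A call with a gripper value outside its range is refused whole. "gripper" is the opening in per cent of the stroke, from 0 (shut) to 100 (fully open), set as the call begins (left out, the last holds). The fingers move at their own pace and stop on an object; "squeeze" is the grip in N (left out, the last holds). Time passes only in rows, so rows that do not move let the fingers close. It gives the time, the measured TCP pose, the force, the opening and the grip force at its end, in the units of the state.
- sensors.get_obs(): the state, without advancing time (a new reading comes with each control period).
- eyes.camera(name): name is "scene" or "side" or "wrist"; returns a dict with "img" (420x560x3 uint8, red, green, blue), "fov_y" (degrees; the focal length in pixels is half the picture's height over the tangent of half this angle, whatever the lens; pixels are square), "cx", "cy" (the principal point, pixels), "D" ([k1, k2, p1, p2, k3] as OpenCV has them; the pictures are not rectified), "xyz" and "attitude" of the camera in the world; the wrist camera has in their place "hand_eye" (4x4, takes a point from camera to tool coordinates, whose origin is the TCP and whose axes are the flange's). Camera axes: x right, y up, looking along -z (the intrinsics and any distortion apply to the point x, -y, -z); pixel columns grow to the right and rows downward; lengths in m; the calibration is good to about 2 mm. A picture is of the moment at which its call begins: read the wrist's pose just before it. There is no depth.
- ticket.hand_in(): hands the job in; it is judged then, once.
The state is a dict: "time": time; "q": joint angles; "joint_velocities": joint speeds; "joint_torque": joint torques, N m; "position": TCP position; "tool_rot": TCP orientation; "ft_force": force on the tool from outside, world axes, zero at the start; "moment": the same for the moment, N m; "grip_width": finger opening in m; "grip_force": force on a finger pad.
Only numpy, scipy, OpenCV 4.12 (cv2) and the standard library are available. Lean on these libraries where they do the work, as an engineer would, in place of code of your own. Each camera call takes 0.05 s, during which the arm holds its last target. There are 200 camera calls.

## Working session

There is one attempt and no reset: what is moved stays moved. The work goes in short steps, Python scripts to look and compute and a tool call to move; the robot and the scene stay as the last step left them, time stands still between calls to the robot, and variables do not carry over. Pictures are saved under pics/ and viewed, at most 10 in all, crops included, and the job is handed in when it is done.

Besides the shell and the picture viewer there is one more tool, called after ">>>" by a JSON object that holds its "fn" and its "kwargs". drive_tool: Moves the arm, as the interface text tells. Its arguments: {"type":"object","properties":{"deltas":{"type":"array"},"gripper":{"type":"number"},"squeeze":{"type":"number"}},"required":["deltas"]}

```bash
ls; mkdir -p pics
cat > h.py <<'E'
import numpy as np, cv2
from scipy.spatial.transform import Rotation as R
from rig import sensors, eyes, ticket, robot
def snap(name,f):
    o=sensors.get_obs(); c=eyes.camera(name); cv2.imwrite(f'pics/{f}.png',c['img'][:,:,::-1])
    h,w=c['img'].shape[:2]; fl=h/2/np.tan(np.radians(c['fov_y'])/2)
    K=np.array([[fl,0,c['cx']],[0,fl,c['cy']],[0,0,1.]])
    if name=='wrist':
        T=np.eye(4);T[:3,:3]=R.from_quat(o['tool_rot']).as_matrix();T[:3,3]=o['position']
        M=T@np.array(c['hand_eye'])
    else:
        M=np.eye(4);a=np.array(c['attitude']);M[:3,:3]=a if a.shape==(3,3) else R.from_quat(a).as_matrix();M[:3,3]=c['xyz']
    np.savez(f'pics/{f}.npz',K=K,D=np.array(c['D'],float),M=M); return c
def cam(f): d=np.load(f'pics/{f}.npz'); return d['K'],d['D'],d['M']
def ray(f,uv):
    K,D,M=cam(f); n=cv2.undistortPoints(np.array(uv,float).reshape(-1,1,2),K,D)[:,0]
    d=np.c_[n[:,0],-n[:,1],-np.ones(len(n))]@M[:3,:3].T
    return M[:3,3],d/np.linalg.norm(d,axis=1)[:,None]
def onz(f,uv,z):
    o,d=ray(f,uv); return o+d*((z-o[2])/d[:,2])[:,None]
def proj(f,P):
    K,D,M=cam(f); p=(np.array(P,float).reshape(-1,3)-M[:3,3])@M[:3,:3]*[1,-1,-1]
    return cv2.projectPoints(p,np.zeros(3),np.zeros(3),K,D)[0][:,0]
def tri(obs):
    A=np.zeros((3,3));b=np.zeros(3)
    for f,uv in obs:
        o,d=ray(f,uv);P=np.eye(3)-np.outer(d[0],d[0]);A+=P;b+=P@o
    return np.linalg.solve(A,b)
E
python3 - <<'E'
from h import *
for n in ['scene','side','wrist']:
    c=snap(n,n+'0'); print(n,c['fov_y'],c['D'],cam(n+'0')[2].round(3).tolist())
print(sensors.get_obs()); print(robot.tip_reach)
E
```

```text
pics
scene 51.23075816399718 [-0.02256467  0.          0.          0.          0.        ] [[-0.109, -0.742, 0.662, 1.3], [0.994, -0.071, 0.084, 0.145], [-0.015, 0.667, 0.745, 0.913], [0.0, 0.0, 0.0, 1.0]]
side 57.80353886487658 [0.00269925 0.         0.         0.         0.        ] [[-0.917, 0.324, -0.231, 0.387], [-0.398, -0.719, 0.57, 0.549], [0.019, 0.615, 0.789, 0.806], [0.0, 0.0, 0.0, 1.0]]
wrist 67.48594327510949 [-0.05458936  0.          0.          0.          0.        ] [[0.295, 0.918, 0.264, 0.258], [-0.955, 0.284, 0.079, -0.575], [-0.002, -0.276, 0.961, 0.385], [0.0, 0.0, 0.0, 1.0]]
{'time': 0.15, 'q': array([-1.44953998e+00,  5.28269078e-01,  1.43360797e+00, -2.50673785e-05,
        1.18137188e+00, -1.78518421e-01]), 'joint_velocities': array([-2.29518570e-04, -2.30780946e-03, -2.93723387e-03, -1.05949350e-03,
       -6.65122447e-05,  3.26512171e-03]), 'joint_torque': array([ 1.04594583e-03, -4.40429199e+01, -1.76842976e+01,  6.33932278e-02,
        5.51965507e-02, -9.75560897e-05]), 'position': array([ 0.18451258, -0.59659975,  0.24378628]), 'tool_rot': array([ 9.88786850e-01,  1.49331442e-01,  1.21207276e-05, -8.28133373e-04]), 'ft_force': array([-0.04705311, -0.99431624, -0.34618371]), 'moment': array([-0.01275131,  0.03364641, -0.01219648]), 'grip_force': 0.0, 'grip_width': 0.08659736154960024}
0.022
```

View pics/scene0.png

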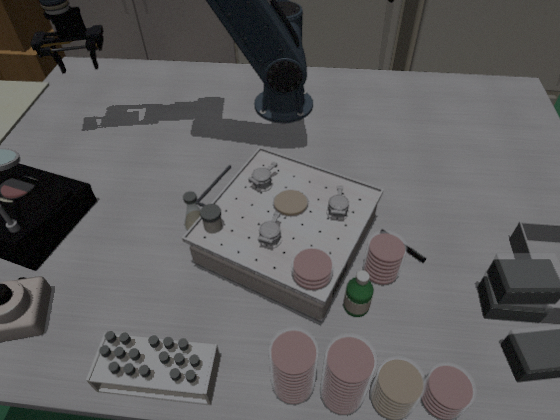

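View pics/side0.png

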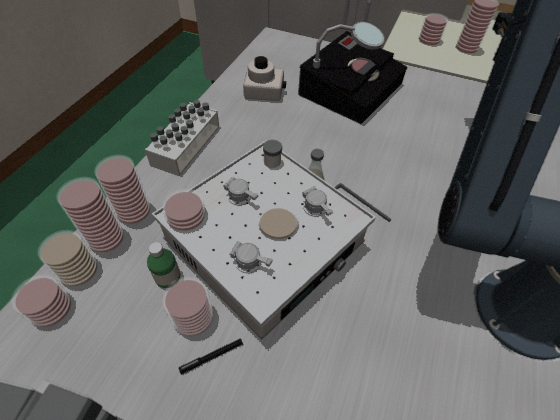

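The scene view shows the covers at about (339,205) front-left, (262,178) front-right and (269,233) rear. In the side view they are at (247,254), (316,200) and (237,188). Next I'll enlarge each cover.

Run:
```python
from h import *
rows=[]
for f,cs in [('scene0',[(339,205),(262,178),(269,233)]),('side0',[(247,254),(316,200),(237,188)])]:
    im=cv2.imread(f'pics/{f}.png'); r=[]
    for u,v in cs:
        c=im[v-30:v+30,u-26:u+26]; c=cv2.resize(c,None,fx=5,fy=5,interpolation=cv2.INTER_CUBIC)
        for k in range(0,60,10): cv2.putText(c,str(v-30+k),(0,k*5+8),0,.3,(0,0,255)); cv2.line(c,(0,k*5),(6,k*5),(0,0,255))
        for k in range(0,52,10): cv2.putText(c,str(u-26+k),(k*5,298),0,.3,(255,0,0));cv2.line(c,(k*5,290),(k*5,299),(255,0,0))
        r.append(c)
    rows.append(np.hstack(r))
cv2.imwrite('pics/z0.png',np.vstack(rows))
# shaker pose: rim corners (platform rim top 0.121) from both views
a=onz('scene0',[(262,150),(382,188),(187,238)],.121);b=onz('side0',[(374,217),(263,146),(157,214)],.121)
print(a.round(4),b.round(4))
```

```text
[[ 0.3912 -0.0163  0.121 ]
 [ 0.5076  0.3046  0.121 ]
 [ 0.7112 -0.1462  0.121 ]] [[ 0.3777 -0.0241  0.121 ]
 [ 0.7054 -0.1339  0.121 ]
 [ 0.8291  0.17    0.121 ]]
```

View pics/z0.png

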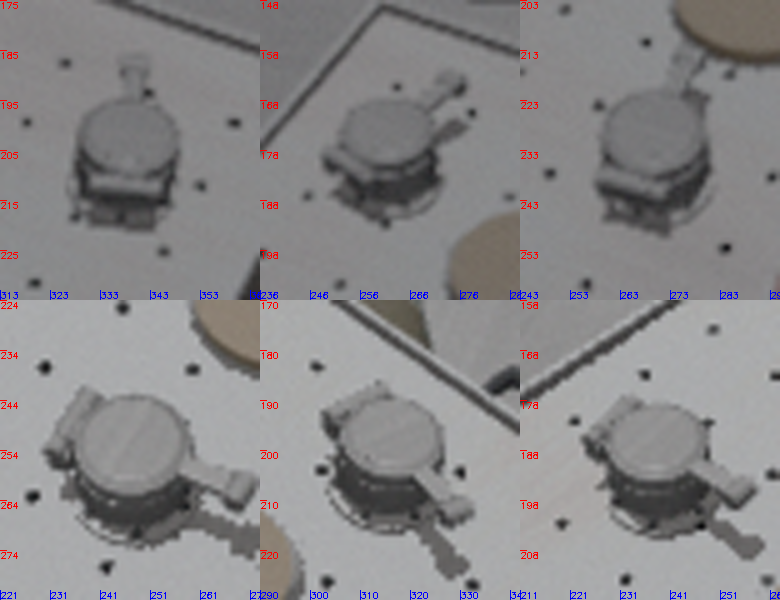

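Zoomed cover-top and barrel centres, scene view: FL (338.6,202.4) and (339.8,188.6); FR (261.6,174.6) and (273.6,164.4); rear (269.8,229.6) and (276.2,215). Side view: FL (247.6,253) and (268.6,261.6); FR (316.2,197.4) and (329.2,212.2); rear (238.4,185.6) and (254.8,196.2).

Run:
```python
from h import *
S={'FL':((338.6,202.4),(247.6,253)),'FR':((261.6,174.6),(316.2,197.4)),'R':((269.8,229.6),(238.4,185.6))}
L={'FL':((339.8,188.6),(268.6,261.6)),'FR':((273.6,164.4),(329.2,212.2)),'R':((276.2,215),(254.8,196.2))}
P={}
for n in S:
    t=tri([('scene0',S[n][0]),('side0',S[n][1])]);l=tri([('scene0',L[n][0]),('side0',L[n][1])])
    P[n]=t; d=(l-t)[:2]; print(n,t.round(4),l.round(4),np.linalg.norm(d).round(4),'leverdir',np.degrees(np.arctan2(d[1],d[0])).round(1))
loc=np.array([[-.062,.105],[-.062,-.105],[.085,0]]);W=np.array([P[k][:2] for k in ('FL','FR','R')])
a=loc-loc.mean(0);b=W-W.mean(0)
th=np.arctan2((a[:,0]*b[:,1]-a[:,1]*b[:,0]).sum(),(a*b).sum());c,s=np.cos(th),np.sin(th);Rm=np.array([[c,-s],[s,c]])
o=W.mean(0)-Rm@loc.mean(0);print('yaw',np.degrees(th),'origin',o,'fit',(loc@Rm.T+o).round(4).tolist())
for p in loc@Rm.T+o: print(np.hypot(*p))
```

```text
FL [0.5901 0.1942 0.1467] [0.5434 0.1958 0.1465] 0.0467 leverdir 178.2
FR [ 0.513  -0.0007  0.1472] [0.4723 0.0256 0.146 ] 0.0484 leverdir 147.1
R [0.6887 0.0418 0.1489] [0.6418 0.0514 0.1451] 0.0479 leverdir 168.4
yaw -21.69168600795446 origin [0.60935223 0.07365493] fit [[0.5906, 0.1941], [0.5129, -0.001], [0.6883, 0.0422]]
0.621643105542841
0.512934393848982
0.6896277541690257
```

>>> {"fn": "drive_tool", "kwargs": {"deltas": [[[27.2, -26.2, 0, 0, 0, 0], [27.2, -26.2, 0, 0, 0, 0], [27.2, -26.2, 0, 0, 0, 0], [27.2, -26.2, 0, 0, 0, 0], [27.2, -26.2, 0, 0, 0, 0], [27.2, -26.2, 0, 0, 0, 0], [27.2, -26.2, 0, 0, 0, 0], [27.2, -26.2, 0, 0, 0, 0]]], "gripper": 0, "squeeze": 20}}

```text
time: 0.82
position: [0.331, -0.3308, 0.2445]
tool_rot: [0.989, 0.149, -0.0, -0.0]
ft_force: [1.1, 0.9, 0.6]
grip_width: 0.0414
grip_force: 0.0
```

>>> {"fn": "drive_tool", "kwargs": {"deltas": [[[27.2, -26.2, 0, 0, 0, 0], [27.2, -26.2, 0, 0, 0, 0], [27.2, -26.2, 0, 0, 0, 0], [27.2, -26.2, 0, 0, 0, 0], [27.2, -26.2, 0, 0, 0, 0], [27.2, -26.2, 0, 0, 0, 0], [27.2, -26.2, 0, 0, 0, 0], [0, 0, 0, 0, 0, 0]]]}}

```text
time: 1.48
position: [0.4602, -0.0957, 0.2446]
tool_rot: [0.988, 0.153, 0.001, -0.001]
ft_force: [-0.8, -0.9, -0.1]
grip_width: 0.0007
grip_force: 0.0
```

Run:
```python
from h import *
snap('wrist','w1')
for n,t,a in [('FL',(.5906,.1941),178.2),('FR',(.5129,-.001),147.1),('R',(.6883,.0422),168.4)]:
    d=np.array([np.cos(np.radians(a)),np.sin(np.radians(a))])
    print(n,proj('w1',[[*t,.1545],[*(np.array(t)+.048*d),.149]]).round(1).tolist())
```

```text
FL [[-59.2, -71.7], [-63.5, -0.0]]
FR [[177.6, 115.0], [135.3, 157.3]]
R [[180.4, -179.4], [149.3, -101.1]]
```

View pics/w1.png

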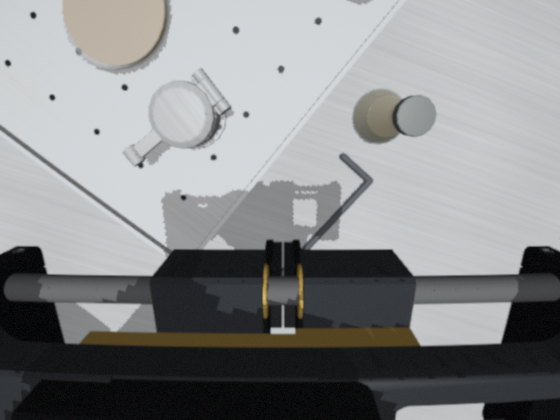

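The wrist view shows the FR cover centre at (180,113) and its barrel at (135,155). My predictions land within about 2 px, so the measurements agree. Next I'll move over FR and descend.

>>> {"fn": "drive_tool", "kwargs": {"deltas": [[[26.3, -24.8, 0, 0, 0, 0], [26.3, -24.8, 0, 0, 0, 0], [26.3, -24.8, 0, 0, 0, 0], [0, 0, 20, 0, 0, 0.11], [0, 0, 20, 0, 0, 0.11], [0, 0, 10, 0, 0, 0.11], [0, 0, 0, 0, 0, 0.11], [0, 0, 0, 0, 0, 0]]]}}

```text
time: 2.2
position: [0.5109, -0.0079, 0.1935]
tool_rot: [0.997, -0.072, -0.001, 0.0]
ft_force: [-0.5, 0.3, 0.1]
grip_width: 0.0006
grip_force: 0.0
```

>>> {"fn": "drive_tool", "kwargs": {"deltas": [[[0, 0, 5, 0, 0, 0], [0, 0, 4, 0, 0, 0], [0, 0, 3, 0, 0, 0], [0, 0, 0, 0, 0, 0], [0, 0, 0, 0, 0, 0]]]}}

```text
time: 2.62
position: [0.5116, -0.0069, 0.1824]
tool_rot: [0.998, -0.07, -0.0, -0.0]
ft_force: [0.1, 0.4, -0.4]
grip_width: 0.0005
grip_force: 0.0
```

>>> {"fn": "drive_tool", "kwargs": {"deltas": [[[0.6, -6, 0, 0, 0, 0], [0, 0, 3, 0, 0, 0], [0, 0, 2, 0, 0, 0], [0, 0, 1.5, 0, 0, 0], [0, 0, 1, 0, 0, 0], [0, 0, 0, 0, 0, 0]]]}}

```text
time: 3.12
position: [0.5132, -0.0005, 0.1763]
tool_rot: [0.998, -0.07, 0.0, -0.0]
ft_force: [-3.1, 1.5, 9.8]
grip_width: 0.0002
grip_force: 5.0
```

>>> {"fn": "drive_tool", "kwargs": {"deltas": [[[0, 0, 1, 0, 0, 0], [0, 0, 0, 0, 0, 0], [0, 0, 0, 0, 0, 0]]]}}

```text
time: 3.37
position: [0.5133, -0.0005, 0.1761]
tool_rot: [0.998, -0.07, 0.001, -0.0]
ft_force: [-3.3, 2.3, 15.5]
grip_width: 0.0004
grip_force: 7.8
```

>>> {"fn": "drive_tool", "kwargs": {"deltas": [[[0, 0, -25, 0, 0, 0], [8.2, -33.9, 0, 0, 0, 0], [8.2, -33.9, 0, 0, 0, 0], [8.2, -33.9, 0, 0, 0, 0], [8.2, -33.9, 0, 0, 0, 0], [8.2, -33.9, 0, 0, 0, 0], [8.2, -33.9, 0, 0, 0, 0], [0, 0, 10, 0, 0, 0]]]}}

```text
time: 4.03
position: [0.5941, 0.1996, 0.1908]
tool_rot: [0.998, -0.068, 0.004, -0.002]
ft_force: [1.1, -0.5, -0.0]
grip_width: 0.0003
grip_force: 0.0
```

>>> {"fn": "drive_tool", "kwargs": {"deltas": [[[0, 0, 5, 0, 0, 0], [0, 0, 0, 0, 0, 0], [0, 0, 0, 0, 0, 0]]]}}

```text
time: 4.28
position: [0.5892, 0.1925, 0.1832]
tool_rot: [0.998, -0.07, -0.001, 0.0]
ft_force: [-1.0, 0.1, 0.9]
grip_width: 0.0002
grip_force: 0.0
```

>>> {"fn": "drive_tool", "kwargs": {"deltas": [[[0, 0, 3, 0, 0, 0], [0, 0, 3, 0, 0, 0], [0, 0, 2, 0, 0, 0], [0, 0, 1, 0, 0, 0], [0, 0, 0, 0, 0, 0]]]}}

```text
time: 4.7
position: [0.5904, 0.1929, 0.1753]
tool_rot: [0.998, -0.07, 0.0, 0.0]
ft_force: [-0.7, -1.6, 1.9]
grip_width: 0.0004
grip_force: 0.7
```

>>> {"fn": "drive_tool", "kwargs": {"deltas": [[[0, 0, 1, 0, 0, 0], [0, 0, 1, 0, 0, 0], [0, 0, 1, 0, 0, 0], [0, 0, 0, 0, 0, 0]]]}}

```text
time: 5.03
position: [0.5906, 0.1934, 0.1721]
tool_rot: [0.998, -0.07, 0.0, 0.0]
ft_force: [0.3, -2.0, 2.3]
grip_width: 0.0003
grip_force: 1.5
```

>>> {"fn": "drive_tool", "kwargs": {"deltas": [[[0, 0, 1, 0, 0, 0], [0, 0, 1, 0, 0, 0], [0, 0, 1, 0, 0, 0], [0, 0, 0.5, 0, 0, 0], [0, 0, 0, 0, 0, 0]]]}}

```text
time: 5.45
position: [0.5905, 0.1935, 0.1712]
tool_rot: [0.998, -0.07, 0.001, 0.0]
ft_force: [-3.3, -3.6, 15.8]
grip_width: 0.0004
grip_force: 7.8
```

The front-left bolt sank 5 mm at about 2 N and then bottomed out, while FR stayed firm at 15 N. The loose bolt is front-left, so I'll back off and look at its lever.

>>> {"fn": "drive_tool", "kwargs": {"deltas": [[[0, 0, -25, 0, 0, 0], [0, 0, -30, 0, 0, 0], [-33, 4.7, -10, 0, 0, 0], [-33, 4.7, -10, 0, 0, 0], [-33, 4.7, 0, 0, 0, -0.108], [0, 0, 0, 0, 0, 0], [0, 0, 0, 0, 0, 0], [0, 0, 0, 0, 0, 0]]], "gripper": 40}}

```text
time: 6.12
position: [0.491, 0.1941, 0.2436]
tool_rot: [1.0, -0.016, 0.001, -0.0]
ft_force: [0.1, 0.7, 0.7]
grip_width: 0.0343
grip_force: 0.0
```

Run:
```python
from h import *
snap('wrist','w2'); o=sensors.get_obs(); print(o['position'],o['tool_rot'])
print(proj('w2',[[.5905,.194,.1495],[.5425,.1955,.144]]).round(1).tolist())
```

```text
[0.49164962 0.19395923 0.2435447 ] [ 9.99865171e-01 -1.63934840e-02  8.40699846e-04 -4.32648729e-04]
[[277.6, 84.6], [278.0, 152.1]]
```

View pics/w2.png

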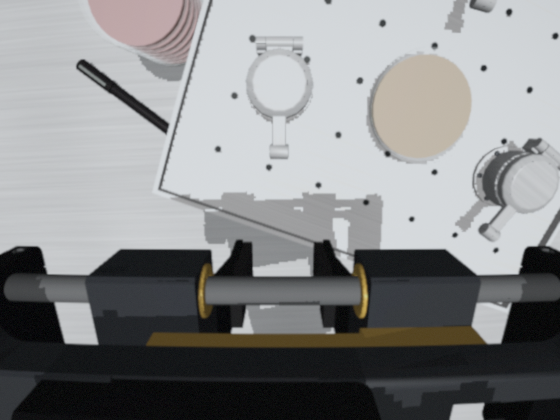

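The wrist view shows the FL barrel at (279,152) against a prediction of (278,152), cover (279,83) and hinge (279,44), so the lever lines up with the jaws. I'll approach and lower around the barrel.

>>> {"fn": "drive_tool", "kwargs": {"deltas": [[[25.4, -1.3, 0, 0, 0, 0], [25.4, -1.3, 0, 0, 0, 0], [0, 0, 25, 0, 0, 0], [0, 0, 25, 0, 0, 0], [0, 0, 22, 0, 0, 0], [0, 0, 10, 0, 0, 0], [0, 0, 5, 0, 0, 0], [0, 0, 0, 0, 0, 0]]]}}

```text
time: 6.83
position: [0.5415, 0.1944, 0.1553]
tool_rot: [1.0, -0.016, -0.001, 0.0]
ft_force: [-0.1, 0.6, 1.0]
grip_width: 0.0347
grip_force: 0.0
```

>>> {"fn": "drive_tool", "kwargs": {"deltas": [[[0, 0, 4, 0, 0, 0], [0, 0, 0, 0, 0, 0], [0, 0, 0, 0, 0, 0]]]}}

```text
time: 7.08
position: [0.5419, 0.1947, 0.1535]
tool_rot: [1.0, -0.016, 0.001, -0.0]
ft_force: [0.2, -0.6, -0.4]
grip_width: 0.0351
grip_force: 0.0
```

>>> {"fn": "drive_tool", "kwargs": {"deltas": [[[0, 0, 1.5, 0, 0, 0], [0, 0, 0, 0, 0, 0], [0, 0, 0, 0, 0, 0], [0, 0, 0, 0, 0, 0], [0, 0, 0, 0, 0, 0], [0, 0, 0, 0, 0, 0]]], "gripper": 0, "squeeze": 15}}

```text
time: 7.58
position: [0.5413, 0.1953, 0.1513]
tool_rot: [1.0, -0.016, 0.0, -0.001]
ft_force: [0.8, 4.0, 1.2]
grip_width: 0.0138
grip_force: 15.0
```

Gripped, at 13.8 mm width. I'll follow the hinge arc now.

>>> {"fn": "drive_tool", "kwargs": {"deltas": [[[0.5, -0.5, -4.8, 0, 0, 0], [0.6, 0, -4.9, 0, 0, 0], [1.1, 0, -5.1, 0, 0, 0], [1.4, 0, -5.2, 0, 0, 0], [1.8, 0, -5.0, 0, 0, 0], [2.2, 0, -4.8, 0, 0, 0], [0, 0, 0, 0, 0, 0], [0, 0, 0, 0, 0, 0]]]}}

```text
time: 8.25
position: [0.5487, 0.1949, 0.1812]
tool_rot: [1.0, -0.016, 0.0, -0.0]
ft_force: [-0.1, 5.0, -1.9]
grip_width: 0.0139
grip_force: 15.0
```

>>> {"fn": "drive_tool", "kwargs": {"deltas": [[[2.6, -1, -4.7, 0, 0, 0], [2.7, 0, -4.5, 0, 0, 0], [3.2, 0, -4.3, 0, 0, 0], [3.4, 0, -4.1, 0, 0, 0], [3.7, 0, -3.8, 0, 0, 0], [3.9, 0, -3.6, 0, 0, 0], [0, 0, 0, 0, 0, 0], [0, 0, 0, 0, 0, 0]]]}}

```text
time: 8.92
position: [0.5683, 0.1945, 0.2062]
tool_rot: [1.0, -0.016, -0.0, 0.0]
ft_force: [-2.8, -1.2, 0.7]
grip_width: 0.0134
grip_force: 15.0
```

>>> {"fn": "drive_tool", "kwargs": {"deltas": [[[4.2, 0, -3.3, 0, 0, 0], [4.4, 0, -3.0, 0, 0, 0], [4.6, 0, -2.6, 0, 0, 0], [4.8, 0, -2.3, 0, 0, 0], [3.7, 0, -1.5, 0, 0, 0], [3.7, 0, -1.3, 0, 0, 0], [0, 0, 0, 0, 0, 0], [0, 0, 0, 0, 0, 0]]]}}

```text
time: 9.58
position: [0.5946, 0.1937, 0.2204]
tool_rot: [1.0, -0.016, 0.001, 0.0]
ft_force: [-2.7, -4.8, 3.5]
grip_width: 0.014
grip_force: 15.0
```

>>> {"fn": "drive_tool", "kwargs": {"deltas": [[[2.5, 0, -0.8, 0, 0, 0], [2.6, 0, -0.7, 0, 0, 0], [0, 0, 0, 0, 0, 0], [0, 0, 0, 0, 0, 0], [0, 0, 0, 0, 0, 0]]]}}

```text
time: 10.0
position: [0.5993, 0.1936, 0.2218]
tool_rot: [1.0, -0.016, 0.001, 0.0]
ft_force: [-3.5, -4.1, 3.8]
grip_width: 0.0137
grip_force: 15.0
```

Run:
```python
from h import *
for n in ('scene','side'): snap(n,n+'1')
a=cv2.imread('pics/side1.png')[130:310,140:400];b=cv2.imread('pics/scene1.png')[110:290,180:420]
cv2.imwrite('pics/z1.png',cv2.resize(np.hstack([a,b]),None,fx=1.6,fy=1.6,interpolation=cv2.INTER_CUBIC))
o=sensors.get_obs();print(o['position'],o['ft_force'],o['grip_width'],o['time'])
```

```text
[0.59932467 0.19356282 0.22178052] [-2.40560816 -5.08773647  3.03625974] 0.013885954851819163 10.1
```

View pics/z1.png

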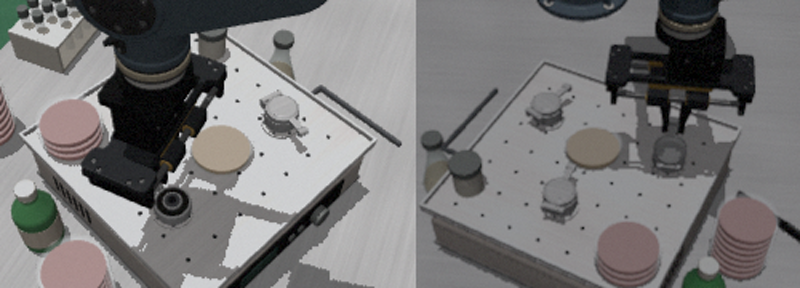

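The picture shows the front-left cover standing open in the jaws with the bolt exposed at about (172,200). The other two covers are shut, and the dishes and other things have not moved. The TCP travel works out to about 73° of opening.

```bash
python3 -c "
from rig import ticket; print(ticket.hand_in())"
```

```text
the job is handed in; nothing more can be done
None
```

The loose bolt is the front-left one (it sank 5 mm under the tap); I handed in with its cover held open about 73° in the fingers and the other two covers shut; the rear bolt went untapped because the loose one was already found.

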